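Set the tuner and hold its cover over the threaded holes

ROBOT

A 6-joint arm with a two-finger parallel gripper is mounted at the origin on a cart in front of the work surface, level with it; the furniture and walls round the work are solid. World frame = base frame: x ahead of the robot, y to its left, z up, the work surface at z = 0. Lengths are in m, angles in degrees, forces in N, time in s.
With the tool pointing down it reaches from about 0.375 to 0.9 m from the base axis. Payload 3.1 kg.
Tool frame: the origin (TCP) lies between the finger pads, 19 mm behind the fingertips; this is the grasp point; z points along the fingers, y is the line along which they close (so a half turn about z gives the same grasp; the last joint's range is limited). The gripper opens to 87 mm and grips with 3 to 60 N. Pads are 19 mm wide; open, the fingers measure 117 mm over their backs; the gripper's body (75 mm by 190 mm) begins 51 mm behind the grasp point.
Start: joints at [-73.768, 30.224, 82.088, -0, 67.689, -10.227], TCP at [0.278, -0.559, 0.241] pointing down, gripper open.
Joint ranges: [-176.69, 176.69], [-43.24, 126.21], [12.49, 139.97], [-82, 262], [0, 151.66], [-163.58, 163.58]. Speed limits (degrees/s): [159.86, 159.86, 180, 180, 180, 180].

INTERFACE

Orientations are given as a 3x3 rotation matrix whose columns are the frame's x, y, z axes.
In Python, from rig import read_state, optics, bot gives the robot as it stands. The module is installed in compiled form; this text tells all that it offers.
- The arm moves only by the tool send_rows, never from a script. Its argument "commands" is a list of rows, each a list of 7 numbers: the turn, a rotation vector about the tool's x, y, z in units of 5 degrees (1.0 is 5 degrees), then the shift along the tool's x, y, z in units of 30 mm (1.0 is 30 mm), then the opening, from 0 (shut) to 1 (fully open). In form: [[rx, ry, rz, tx, ty, tz, gripper], ...]. A call has 1 to 20 rows; each row is the pose to reach, as a shift and turn from the pose commanded when the call began, along the tool's axes at that moment; what a row does not reach only later rows make up. A row lasts 1/12 s, in which the tool goes at most 41.7 mm and 7.16 degrees, less where a joint would pass 70% of its speed; a pose out of reach is approached as far as the arm can. A call with a gripper value outside its range is refused whole. The fingers move at their own pace and stop on an object; the grip force is fixed at half the most. Time passes only in rows, so rows that repeat a pose let the fingers close. It gives the time, the measured TCP pose, the force, the opening and the grip force at its end, in the units of the state.
- read_state(): the state, without advancing time (a new reading comes with each control period).
- optics.capture(name): name is "scene" or "top" or "wrist"; returns a dict with "image" (480x640x3 uint8, blue, green, red), "intrinsics" (3x3 intrinsics, pixels), "extrinsics" (4x4, takes a point from world to camera coordinates); the wrist camera has in their place "T_tool_cam" (4x4, takes a point from camera to tool coordinates, whose origin is the TCP and whose axes are the flange's). Camera axes: x right, y down, z forward; pixel columns grow to the right and rows downward; lengths in m; the calibration is good to about 2 mm. A picture is of the moment at which its call begins: read the wrist's pose just before it. There is no depth.
- bot.hand_in(): hands the job in; it is judged then, once.
The state is a dict: "time_s": time; "joint_positions": joint angles; "qvel": joint speeds; "tau": joint torques, N m; "position": TCP position; "tcp_rot": TCP orientation; "force": force on the tool from outside, world axes, zero at the start; "moment": the same for the moment, N m; "opening": opening from 0.0 (shut) to 1.0 (fully open); "grasp_force": force on a finger pad.
Only numpy, scipy, OpenCV 4.12 (cv2) and the standard library are available. Lean on these libraries where they do the work, as an engineer would, in place of code of your own. Each camera call takes 0.05 s, during which the arm holds its last target. There are 200 camera calls.

TASK

The aluminium tuning box on the bench is about to be closed: first turn the round black knob on its deck until the black pointer inside the box stands on the red set mark (which stays where it is), since the cover will hide it. Then pick up the loose cover plate by its heat sink and hold it level over the open box, about 8 mm above the rim and never touching the box, with each of its four screw holes over its threaded hole, so that the screws can be started without scuffing the gasket. Finish while still holding the cover hovering there, with the other things on the bench left alone.

Things in the scene. Friction and masses are not known exactly. Their poses are not given: they have to be found in the camera images.
- tuning_box: Open aluminium box 106 x 106 mm, fixed. Origin: on the bench under the centre of its square pocket (76 x 76 mm); z up. Rim flat at z = 40 mm, with a 1 mm black gasket cord. On its -x side (towards the robot) a solid gear deck, 40 mm high, 74 mm wide, from x = -52 to -116 mm, carries the knob; low bench ears beside it; two brass sockets stick out to x = 72 mm.
- thread0 (a point): Mouth of the 6 mm threaded hole at (44, 44, 40) mm in the box frame; axes as the box.
- thread1 (a point): Mouth of the 6 mm threaded hole at (44, -44, 40) mm in the box frame; axes as the box.
- thread2 (a point): Mouth of the 6 mm threaded hole at (-44, -26, 40) mm in the box frame (the odd one, set inward, so the cover fits only one way round); axes as the box.
- thread3 (a point): Mouth of the 6 mm threaded hole at (-44, 44, 40) mm in the box frame; axes as the box.
- knob_grip (a point): Point on the vertical axis of the fluted black knob, at (-85, 0, 63) mm in the box frame. The knob is a round grip 28 mm in diameter, from z = 42 to 72 mm, free all round above the deck; with the TCP here the closed fingertips clear the deck by 4 mm.
- knob (a joint): Knob angle in rad, seen from above positive counterclockwise, limits -2.4 to 2.4. Turns against a friction of 0.05 Nm and stays where it is left. Geared to the pointer: pointer = 0.5 x knob, the same way round.
- pointer (a joint): Pointer angle in rad about the vertical axis through the pocket's centre, positive counterclockwise from above; 0 points along the box's +x. Driven by the knob only.
- pointer_tip (a point): Tip of the black pointer, 32 mm from the pocket's centre, 32 mm above the bench; its x axis points along the pointer, outward.
- set_mark (a joint): Angle of the red set mark on the white arc scale, in the same sense and zero as the pointer's angle; it is clamped tight and must stay. The pointer is on the mark when both angles are equal.
- mark_tip (a point): Inner end of the red mark, 33 mm from the pocket's centre, 31 mm above the bench; its x axis points outward through the mark.
- cover: Loose aluminium plate 104 x 104 x 6 mm, 0.18 to 0.37 kg, flat on the bench, finned dark heat sink up. Origin: centre of the underside, comes over the box's origin with x and y as the box's. Heat sink 60 mm (along x, as the fins run) by 40 mm (along y), solid to the fingers, centred, z = 6 to 34 mm; grip it across its 40 mm width.
- cover_grip (a point): Grip point for the TCP in the middle of the heat sink, 29 mm above the cover's underside; fingertips then clear the plate by about 4 mm.
- hole0 (a point): Centre of the 9 mm screw hole at (44, 44, 0) mm in the cover frame, on the underside; belongs over thread0.
- hole1 (a point): Screw hole at (44, -44, 0) mm, on the underside; belongs over thread1.
- hole2 (a point): Screw hole at (-44, -26, 0) mm (the odd one), on the underside; belongs over thread2.
- hole3 (a point): Screw hole at (-44, 44, 0) mm, on the underside; belongs over thread3.
- module_blue: Bystander: small blue circuit board 49 x 50 x 12 mm, left of and behind the cover. Origin under its centre.
- attenuator_20: Bystander: small steel coax barrel 11 x 31 x 10 mm, left of the cover.
- n_adapter: Bystander: steel coax adapter 22 x 31 x 19 mm, behind the cover to the left.
- module_green: Bystander: small green circuit board 54 x 62 x 12 mm, at the front of the bench.
- screwdriver_red: Bystander: screwdriver with red handle, 170 mm long, lying at the front edge of the bench.

How it is judged (in metres and radians):
On the way:
1. the pointer stands on the red mark (within 0.07 rad) while the cover still lies on the bench (angle between the x axis of pointer_tip and the x axis of mark_tip, either way round below 0.07 rad and height (world z) of cover below 0.01 m), for 0.3 s.
At the end, for the whole second after the job is handed in: The pointer is within 0.08 rad of the red mark, which has not been shifted by 3 mm or more; the cover is held still in the fingers, level within 0.06 rad, touching nothing else, each of its four holes 3 to 14 mm above its threaded hole and within 3 mm of it sideways (angle between the x axis of pointer_tip and the x axis of mark_tip, either way round below 0.08 rad and distance of mark_tip from where it was at the start of the episode below 0.003 m and horizontal distance between hole0 and thread0 below 0.003 m and horizontal distance between hole1 and thread1 below 0.003 m and horizontal distance between hole2 and thread2 below 0.003 m and horizontal distance between hole3 and thread3 below 0.003 m and z of hole0 in the frame of thread0 between 0.003 and 0.014 m and z of hole1 in the frame of thread1 between 0.003 and 0.014 m and z of hole2 in the frame of thread2 between 0.003 and 0.014 m and z of hole3 in the frame of thread3 between 0.003 and 0.014 m and angle between cover's own z axis and vertical below 0.06 rad and contact force between the fingers and cover above 1 N and contact force between cover and tuning_box below 0.1 N and linear speed of cover below 0.015 m/s and angular speed of cover below 0.1 rad/s); the arm keeps its last pose, push and grip.
It fails at once if the cover touches the tuning box (contact force between cover and tuning_box above 0.5 N).
It fails at once if a bystander is pushed away by more than 15 mm (distance of any of module_blue, attenuator_20, n_adapter, module_green, screwdriver_red from where it was at the start of the episode above 0.015 m).
It also fails if it takes over 64 s, if anything falls off the work surface, if the arm or the gripper's body presses on something with over 40 N, if the wrist force passes 120 N, or if a joint passes its speed limit or range.

## Working session

There is one attempt and no reset: what is moved stays moved. The work goes in short steps, Python scripts to look and compute and a tool call to move; the robot and the scene stay as the last step left them, time stands still between calls to the robot, and variables do not carry over. Pictures are saved under pics/ and viewed, at most 10 in all, crops included, and the job is handed in when it is done.

Besides the shell and the picture viewer there is one more tool, called after ">>>" by a JSON object that holds its "api" and its "payload", one argument or row to a line. send_rows: Moves the arm, as the interface text tells. Its arguments: {"type":"object","properties":{"commands":{"type":"array","items":{"type":"array","items":{"type":"number"}}}},"required":["commands"]}

```bash
mkdir -p pics; ls; python3 - <<'E'
from rig import read_state, optics
import cv2,numpy as np,pickle
s=read_state(); print(s['time_s'],s['position'],np.round(s['tcp_rot'],3).tolist(),s['opening'])
d={}
for n in ['scene','top']:
    c=optics.capture(n); d[n]=c; cv2.imwrite(f'pics/{n}0.png',c['image']); print(n,c['intrinsics'].tolist(),np.round(c['extrinsics'],4).tolist())
pickle.dump(d,open('cap0.pkl','wb'))
E
```

```text
pics
0.0 [ 0.27830927 -0.55883047  0.24024102] [[0.895, 0.446, -0.001], [0.446, -0.895, 0.002], [0.0, -0.002, -1.0]] 1.0028678717494641
scene [[596.5659503272153, 0.0, 317.72633029064866], [0.0, 596.5659503272153, 224.3168958763634], [0.0, 0.0, 1.0]] [[-0.9042, -0.427, -0.0118, 0.5592], [-0.2541, 0.5601, -0.7885, 0.0748], [0.3433, -0.71, -0.6149, 1.2857], [0.0, 0.0, 0.0, 1.0]]
top [[596.9016205342496, 0.0, 306.74381717973944], [0.0, 596.9016205342496, 233.5647849201209], [0.0, 0.0, 1.0]] [[0.028, -0.9996, -0.0083, 0.2373], [-0.9952, -0.0271, -0.0937, 0.5398], [0.0934, 0.0109, -0.9956, 1.0118], [0.0, 0.0, 0.0, 1.0]]
```

View pics/top0.png

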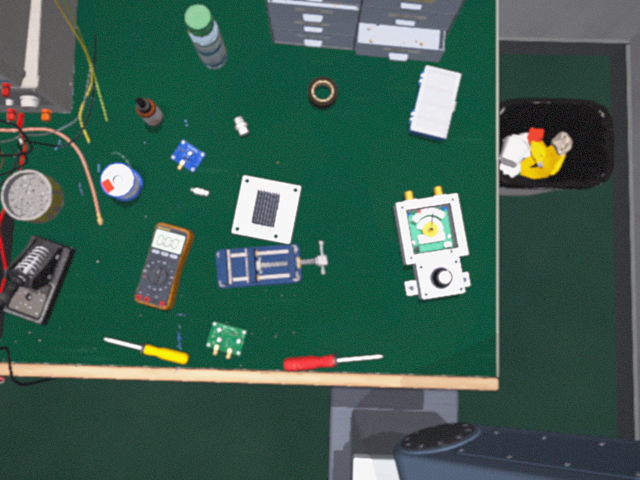

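View pics/scene0.png

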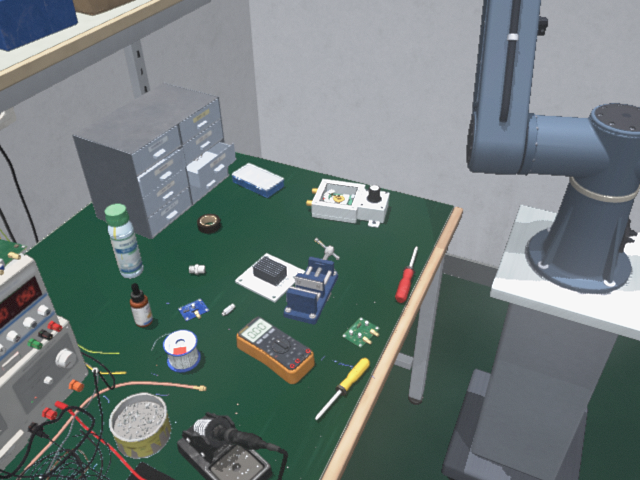

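The top view shows the cover at about (267,209) and the box pocket at (431,228). The knob is at (441,277), and a blue vise sits just below the cover. The scene view agrees. I'll measure coarsely next.

```bash
cat > h.py <<'E'
import cv2,numpy as np,pickle
def ray(K,E,uv,z):
    """pixels -> world points on plane height z"""
    uv=np.atleast_2d(np.asarray(uv,float)); d=(np.linalg.inv(K)@np.c_[uv,np.ones(len(uv))].T).T@E[:3,:3]
    c=-E[:3,:3].T@E[:3,3]; return c+d*((z-c[2])/d[:,2:])
def proj(K,E,P):
    p=np.atleast_2d(P)@E[:3,:3].T+E[:3,3]; p=p@K.T; return p[:,:2]/p[:,2:]
def wrist():
    from rig import read_state,optics
    s=read_state(); c=optics.capture('wrist'); T=np.eye(4); T[:3,:3]=s['tcp_rot']; T[:3,3]=s['position']
    return c['image'],c['intrinsics'],np.linalg.inv(T@c['T_tool_cam']),s
def tomove(s,p,yaw=None):
    """shift rows (tool axes, 30mm units) to reach world p"""
    return np.round(np.asarray(s['tcp_rot']).T@(np.asarray(p)-s['position'])/0.03,3)
E
python3 - <<'E'
from h import *
from rig import optics
d=pickle.load(open('cap0.pkl','rb'))['top'];K,E,im=d['intrinsics'],d['extrinsics'],d['image']
hsv=cv2.cvtColor(im,cv2.COLOR_BGR2HSV); m=((hsv[...,1]<60)&(hsv[...,2]>130)).astype('uint8')
for nm,(x0,y0,x1,y1),z in [('cover',(225,165,310,250),.006),('box',(385,180,480,305),.04)]:
    r=np.zeros_like(m); r[y0:y1,x0:x1]=m[y0:y1,x0:x1]
    cs,_=cv2.findContours(r,cv2.RETR_EXTERNAL,cv2.CHAIN_APPROX_NONE); c=max(cs,key=cv2.contourArea)
    P=ray(K,E,c[:,0].astype(float),z)[:,:2]
    print(nm,cv2.minAreaRect((P*1000).astype('float32')))
for nm,uv,z in [('sink',(266,208),.034),('knob',(442,277),.072),('pocket',(431,229),.03)]: print(nm,ray(K,E,uv,z))
w=optics.capture('wrist'); print(w['intrinsics'].tolist(),np.round(w['T_tool_cam'],4).tolist())
crop=cv2.resize(im[170:310,215:485],None,fx=2.9,fy=2.9,interpolation=cv2.INTER_CUBIC); cv2.imwrite('pics/crop0.png',crop)
E
```

```text
cover ((577.1133422851562, 326.1822509765625), (108.25377655029297, 107.93112182617188), 80.61579895019531)
box ((516.2496337890625, 34.53889465332031), (176.02911376953125, 115.6065673828125), 7.254864692687988)
sink [[0.57487986 0.32386405 0.034     ]]
knob [[0.46292426 0.02674308 0.072     ]]
pocket [[0.54645289 0.03720948 0.03      ]]
[[399.27418463982195, 0.0, 322.09331997311716], [0.0, 399.27418463982195, 240.25743246680827], [0.0, 0.0, 1.0]] [[0.0001, -0.9625, -0.2714, 0.0739], [1.0, 0.0005, -0.0015, -0.0007], [0.0016, -0.2714, 0.9625, -0.1434], [0.0, 0.0, 0.0, 1.0]]
```

View pics/crop0.png

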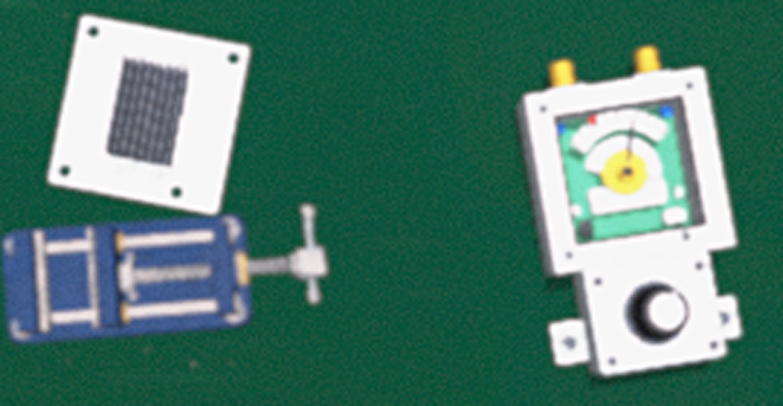

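The crop shows the cover's odd hole at its lower right (175,192) and the box's at (686,237), so both +x axes point roughly up in the image. The red mark is at (590,120) and the pointer tip at about (633,120). Next I move the wrist camera over the box.

>>> {"api": "send_rows", "payload": {
  "commands": [
    [0, 0, 3.9, 16.1, -14.1, 2.3, 1],
    [0, 0, 3.9, 16.1, -14.1, 2.3, 1],
    [0, 0, 3.9, 16.1, -14.1, 2.3, 1],
    [0, 0, 3.9, 16.1, -14.1, 2.3, 1],
    [0, 0, 3.9, 16.1, -14.1, 2.3, 1],
    [0, 0, 3.9, 16.1, -14.1, 2.3, 1],
    [0, 0, 3.9, 16.1, -14.1, 2.3, 1],
    [0, 0, 3.9, 16.1, -14.1, 2.3, 1],
    [0, 0, 3.9, 16.1, -14.1, 2.3, 1],
    [0, 0, 3.9, 16.1, -14.1, 2.3, 1],
    [0, 0, 3.9, 16.1, -14.1, 2.3, 1],
    [0, 0, 3.9, 16.1, -14.1, 2.3, 1],
    [0, 0, 3.9, 16.1, -14.1, 2.3, 1],
    [0, 0, 3.9, 16.1, -14.1, 2.3, 1],
    [0, 0, 3.9, 16.1, -14.1, 2.3, 1],
    [0, 0, 3.9, 16.1, -14.1, 2.3, 1],
    [0, 0, 3.9, 16.1, -14.1, 2.3, 1],
    [0, 0, 3.9, 16.1, -14.1, 2.3, 1],
    [0, 0, 3.9, 16.1, -14.1, 2.3, 1],
    [0, 0, 3.9, 16.1, -14.1, 2.3, 1]
  ]
}}

```text
time_s: 1.82
position: [0.522, 0.0333, 0.1723]
tcp_rot: [[0.993, 0.12, -0.001], [0.12, -0.993, -0.0], [-0.001, 0.0, -1.0]]
force: [-0.2, 0.3, -0.1]
opening: 0.999
grasp_force: 0.0
```

```bash
python3 - <<'E'
from h import *
im,K,E,s=wrist(); pickle.dump((im,K,E,s),open('w1.pkl','wb')); cv2.imwrite('pics/w1.png',im)
print(s['time_s'],s['position'],np.round(s['tcp_rot'],3).tolist(),np.round(s['qvel'],2))
E
```

```text
1.8167 [0.5219849  0.03328346 0.17226459] [[0.993, 0.12, -0.001], [0.12, -0.993, -0.0], [-0.001, 0.0, -1.0]] [-0.54 -0.16 -0.09  0.16 -0.09  0.13]
```

View pics/w1.png

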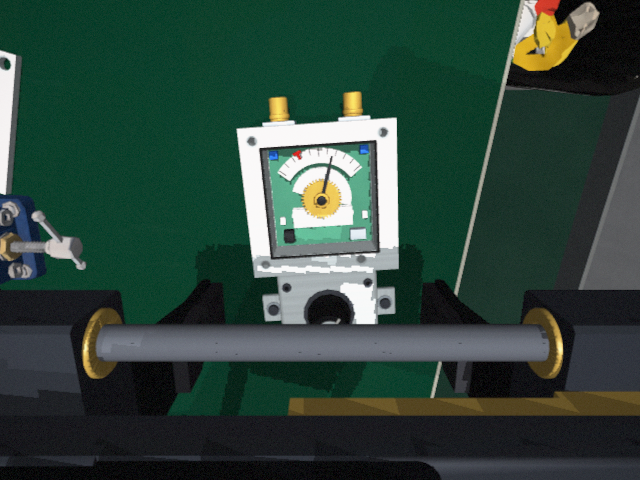

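The wrist view shows the thread holes near (251,141), (382,132), (265,264) and (361,258). The red mark is at (298,155), the pointer tip near (330,157), and the knob partly hidden at (329,310).

```bash
cat >> h.py <<'E'
def holes(im,guess,r=7):
    """darkness-weighted centroids near guesses"""
    g=cv2.cvtColor(im,cv2.COLOR_BGR2GRAY).astype(float); out=[]
    for u,v in guess:
        for _ in range(4):
            x0,y0=int(round(u)),int(round(v)); w=g[y0-r:y0+r+1,x0-r:x0+r+1]; w=np.clip(np.median(w)*.75-w,0,None)
            yy,xx=np.mgrid[y0-r:y0+r+1,x0-r:x0+r+1]; u,v=(w*xx).sum()/w.sum(),(w*yy).sum()/w.sum()
        out.append((u,v))
    return np.array(out)
HP=np.array([[44,44],[44,-44],[-44,-26],[-44,44]])/1e3
def fit(P,L=HP):
    """rigid 2D fit: local L -> world P; returns yaw, origin, residuals"""
    a,b=L-L.mean(0),P-P.mean(0); th=np.arctan2((a[:,0]*b[:,1]-a[:,1]*b[:,0]).sum(),(a*b).sum())
    R=np.array([[np.cos(th),-np.sin(th)],[np.sin(th),np.cos(th)]]); t=P.mean(0)-R@L.mean(0)
    return th,t,P-(L@R.T+t),R
def dial(im,K,E,th,t):
    """angles (rad, box frame) of red mark and black pointer"""
    R=np.array([[np.cos(th),-np.sin(th)],[np.sin(th),np.cos(th)]])
    hsv=cv2.cvtColor(im,cv2.COLOR_BGR2HSV).astype(int); g=im.max(2).astype(float)
    def at(r,a,z):
        l=np.c_[r*np.cos(a),r*np.sin(a)]@R.T+t; return proj(K,E,np.c_[l,np.full(len(l),z)]).astype('float32')
    a=np.radians(np.arange(-100,100,.5)); rr=np.arange(.017,.032,.0005); V=[]
    def grid(I,rs,z): return np.array([cv2.remap(I,*[c.reshape(1,-1) for c in at(np.full(len(a),r),a,z).T],cv2.INTER_LINEAR)[0] for r in rs])
    D=grid(g.astype('float32'),rr,.032).mean(0); D=cv2.GaussianBlur(D.reshape(1,-1),(0,0),2)[0]
    i=D.argmin(); w=np.clip(D[i]+.4*(np.median(D)-D[i])-D,0,None)*(abs(np.arange(len(a))-i)<20)
    red=((((hsv[...,0]<8)|(hsv[...,0]>172))&(hsv[...,1]>130)&(hsv[...,2]>100))).astype('float32')
    M=grid(red,np.arange(.031,.042,.0005),.031).sum(0)
    return (M*a).sum()/M.sum(),(w*a).sum()/w.sum(),M.max(),D[i]
E
python3 - <<'E'
from h import *
im,K,E,s=pickle.load(open('w1.pkl','rb'))
h=holes(im,[(251,141),(382,132),(361,258),(265,264)],5); print(h.round(1).tolist())
P=ray(K,E,h,.04)[:,:2]; th,t,res,R=fit(P); print(np.degrees(th),t,(res*1e3).round(2).tolist())
print('knob',t+R@[-.085,0]); m,p,a,b=dial(im,K,E,th,t); print(np.degrees([m,p,2*(m-p)]),a,b)
d=pickle.load(open('cap0.pkl','rb'))['top']
print('top view check',proj(d['intrinsics'],d['extrinsics'],[[*(t+R@l),.04] for l in HP]).round(1).tolist(),proj(d['intrinsics'],d['extrinsics'],[*(t+R@[-.085,0]),.072]))
E
```

```text
[[251.0, 140.5], [383.5, 131.8], [361.3, 251.9], [264.9, 263.2]]
11.130751214163185 [0.54725088 0.03779607] [[-1.09, -0.15], [-1.83, -1.04], [3.2, 0.69], [-0.28, 0.5]]
knob [0.4638498  0.02138694]
[ 24.74094071 -18.07467813  85.63123769] 10.993164 114.059525
top view check [[401.9, 207.1], [452.2, 198.6], [451.6, 250.7], [411.2, 257.5]] [[445.26072241 276.52785121]]
```

```bash
python3 - <<'E'
from h import *
im,K,E,s=pickle.load(open('w1.pkl','rb'))
h=np.r_[holes(im,[(251,141),(382,132)],4),holes(im,[(361,259)],3),holes(im,[(265,264)],4)]; print(h.round(1).tolist())
P=ray(K,E,h,.04)[:,:2]; th,t,res,R=fit(P); print(np.degrees(th),t,(res*1e3).round(2).tolist())
k=t+R@[-.085,0];print('knob',k); m,p,a,b=dial(im,K,E,th,t); print(np.degrees([m,p,2*(m-p)]),a,b)
print(proj(K,E,[[*k,.072],[*t,.032],*[[*(t+R@(.032*np.array([np.cos(x),np.sin(x)]))),.032] for x in (m,p)]]).round(0).tolist())
d=pickle.load(open('cap0.pkl','rb'))['top']
print('top view check',proj(d['intrinsics'],d['extrinsics'],[[*(t+R@l),.04] for l in HP]).round(1).tolist(),proj(d['intrinsics'],d['extrinsics'],[*k,.072]))
c=im[120:330,230:410]; cv2.imwrite('pics/w1c.png',cv2.resize(c,None,fx=2.8,fy=2.8,interpolation=cv2.INTER_CUBIC))
from rig import read_state; s=read_state(); print(s['time_s'],s['position'],tomove(s,[*k,.15]),tomove(s,[*k,.063]))
E
```

```text
h.py:21: RuntimeWarning: invalid value encountered in scalar divide
  yy,xx=np.mgrid[y0-r:y0+r+1,x0-r:x0+r+1]; u,v=(w*xx).sum()/w.sum(),(w*yy).sum()/w.sum()
Traceback (most recent call last):
  File "h.py", line 20, in holes
    x0,y0=int(round(u)),int(round(v)); w=g[y0-r:y0+r+1,x0-r:x0+r+1]; w=np.clip(np.median(w)*.75-w,0,None)
              ~~~~~^^^
ValueError: cannot convert float NaN to integer
```

```bash
cat >> h.py <<'E'
def holes(im,guess,r=6,k=13):
    """centroids of small dark spots (black-hat) near guesses"""
    g=cv2.cvtColor(im,cv2.COLOR_BGR2GRAY); b=cv2.morphologyEx(g,cv2.MORPH_BLACKHAT,cv2.getStructuringElement(cv2.MORPH_ELLIPSE,(k,k))).astype(float); out=[]
    for u,v in guess:
        for _ in range(3):
            x0,y0=int(round(u)),int(round(v)); w=b[y0-r:y0+r+1,x0-r:x0+r+1]; w=np.clip(w-.35*w.max(),0,None)
            yy,xx=np.mgrid[y0-r:y0+r+1,x0-r:x0+r+1]; u,v=(w*xx).sum()/w.sum(),(w*yy).sum()/w.sum()
        out.append((u,v))
    return np.array(out)
E
python3 - <<'E'
from h import *
im,K,E,s=pickle.load(open('w1.pkl','rb'))
h=holes(im,[(251,141),(382,132),(361,259),(265,264)],5); print(h.round(1).tolist())
P=ray(K,E,h,.04)[:,:2]; th,t,res,R=fit(P); print(np.degrees(th),t,(res*1e3).round(2).tolist())
k=t+R@[-.085,0];print('knob',k); m,p,a,b=dial(im,K,E,th,t); print(np.degrees([m,p,2*(m-p)]),a,b)
print(proj(K,E,[[*k,.072],[*t,.032],*[[*(t+R@(.032*np.array([np.cos(x),np.sin(x)]))),.032] for x in (m,p)]]).round(0).tolist())
d=pickle.load(open('cap0.pkl','rb'))['top']
print('top view check',proj(d['intrinsics'],d['extrinsics'],[[*(t+R@l),.04] for l in HP]).round(1).tolist(),proj(d['intrinsics'],d['extrinsics'],[*k,.072]))
c=im[120:330,230:410]; cv2.imwrite('pics/w1c.png',cv2.resize(c,None,fx=2.8,fy=2.8,interpolation=cv2.INTER_CUBIC))
from rig import read_state; s=read_state(); print(s['time_s'],s['position'],tomove(s,[*k,.15]),tomove(s,[*k,.063]))
E
```

```text
[[251.1, 140.8], [383.3, 131.9], [360.8, 258.9], [264.8, 263.8]]
10.443681242172632 [0.54570221 0.0376811 ] [[-0.32, 0.29], [0.05, -0.23], [-0.13, -0.1], [0.41, 0.03]]
knob [0.46211036 0.02227323]
[ 24.12947812 -16.67568805  81.61033234] 10.888672 97.53667
[[329.0, 333.0], [321.0, 199.0], [300.0, 159.0], [332.0, 155.0]]
top view check [[402.2, 207.6], [452.7, 199.8], [451.4, 251.8], [410.9, 258.1]] [[444.71501832 277.57062209]]
1.8667 [0.52204924 0.03312434 0.17233672] [-2.027  0.121  0.745] [-2.026  0.12   3.645]
```

View pics/w1c.png

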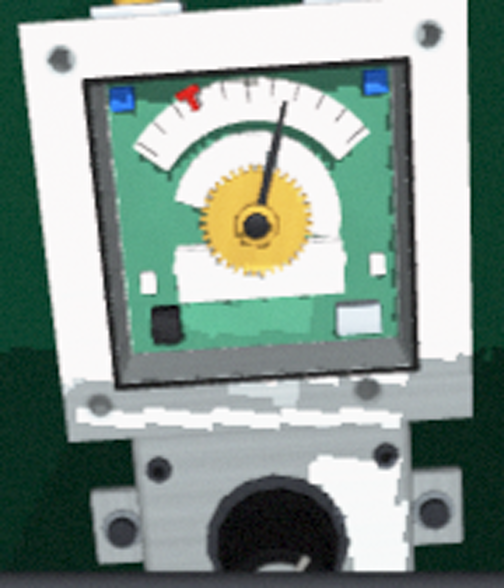

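Hole residuals are under 0.6 mm. The mark is at +24.1° and the pointer at −16.7° in the box frame, so the knob needs about +81.6°. I'll pre-rotate clockwise and descend on the knob.

>>> {"api": "send_rows", "payload": {
  "commands": [
    [0, 0, 8.4, -2.03, 0.12, 0.7, 0.7],
    [0, 0, 8.4, -2.03, 0.12, 0.7, 0.7],
    [0, 0, 8.4, -2.03, 0.12, 0.7, 0.7],
    [0, 0, 8.4, -2.03, 0.12, 0.7, 0.7],
    [0, 0, 8.4, -2.03, 0.12, 0.7, 0.7],
    [0, 0, 8.4, -2.03, 0.12, 0.7, 0.7],
    [0, 0, 8.4, -2.03, 0.12, 0.7, 0.7],
    [0, 0, 8.4, -2.03, 0.12, 0.7, 0.7],
    [0, 0, 8.4, -2.03, 0.12, 1.7, 0.7],
    [0, 0, 8.4, -2.03, 0.12, 2.7, 0.7],
    [0, 0, 8.4, -2.03, 0.12, 3.3, 0.7],
    [0, 0, 8.4, -2.03, 0.12, 3.55, 0.7],
    [0, 0, 8.4, -2.03, 0.12, 3.55, 0.7],
    [0, 0, 8.4, -2.03, 0.12, 3.55, 0.7]
  ]
}}

```text
time_s: 3.03
position: [0.4626, 0.0232, 0.0659]
tcp_rot: [[0.819, -0.574, -0.0], [-0.574, -0.819, 0.0], [-0.0, 0.0, -1.0]]
force: [-0.6, -0.6, 0.4]
opening: 0.695
grasp_force: 0.0
```

>>> {"api": "send_rows", "payload": {
  "commands": [
    [0, 0, 0, 0, 0, 0, 0],
    [0, 0, 0, 0, 0, 0, 0],
    [0, 0, 0, 0, 0, 0, 0],
    [0, 0, 0, 0, 0, 0, 0],
    [0, 0, 0, 0, 0, 0, 0],
    [0, 0, 0, 0, 0, 0, 0],
    [0, 0, 0, 0, 0, 0, 0],
    [0, 0, 0, 0, 0, 0, 0],
    [0, 0, 0, 0, 0, 0, 0],
    [0, 0, 0, 0, 0, 0, 0]
  ]
}}

```text
time_s: 3.87
position: [0.4614, 0.0222, 0.0661]
tcp_rot: [[0.82, -0.572, -0.002], [-0.572, -0.82, -0.002], [-0.001, 0.003, -1.0]]
force: [-2.7, -6.8, 5.0]
opening: 0.312
grasp_force: 30.0
```

>>> {"api": "send_rows", "payload": {
  "commands": [
    [0, 0, -1, 0, 0, 0, 0],
    [0, 0, -2, 0, 0, 0, 0],
    [0, 0, -3, 0, 0, 0, 0],
    [0, 0, -4, 0, 0, 0, 0],
    [0, 0, -5, 0, 0, 0, 0],
    [0, 0, -6, 0, 0, 0, 0],
    [0, 0, -7, 0, 0, 0, 0],
    [0, 0, -8, 0, 0, 0, 0],
    [0, 0, -9, 0, 0, 0, 0],
    [0, 0, -10, 0, 0, 0, 0],
    [0, 0, -11, 0, 0, 0, 0],
    [0, 0, -12, 0, 0, 0, 0],
    [0, 0, -13, 0, 0, 0, 0],
    [0, 0, -14, 0, 0, 0, 0],
    [0, 0, -15, 0, 0, 0, 0],
    [0, 0, -15.8, 0, 0, 0, 0],
    [0, 0, -16.3, 0, 0, 0, 0],
    [0, 0, -16.3, 0, 0, 0, 0],
    [0, 0, -16.3, 0, 0, 0, 0]
  ]
}}

```text
time_s: 5.45
position: [0.4617, 0.0204, 0.0661]
tcp_rot: [[0.686, 0.728, -0.002], [0.728, -0.686, -0.004], [-0.004, 0.002, -1.0]]
force: [-4.4, -17.6, 4.0]
opening: 0.314
grasp_force: 30.0
```

```bash
python3 - <<'E'
from h import *
im,K,E,s=wrist(); cv2.imwrite('pics/w2.png',im)
th,t=np.radians(10.4437),np.array([.5457,.03768])
m,p,a,b=dial(im,K,E,th,t); print(np.degrees([m,p,2*(m-p)]),a,b)
o=optics=None
from rig import optics
c=optics.capture('top'); cv2.imwrite('pics/top2.png',c['image']); m,p,a,b=dial(c['image'],c['intrinsics'],c['extrinsics'],th,t); print(np.degrees([m,p]),a,b)
E
```

```text
[23.74273718 24.38008454 -1.27469471] 12.34375 78.59494
[23.25261614 23.78933171] 5.4179688 200.5529
```

View pics/w2.png

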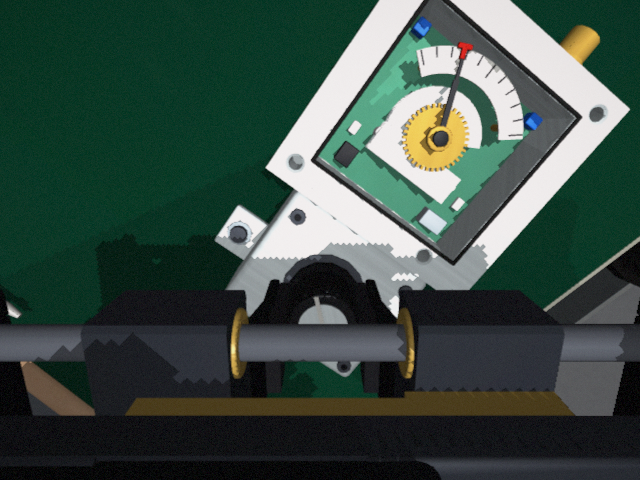

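The pointer now lies on the red mark (tip at about (465,50)), within 0.6° as measured. Release and lift.

>>> {"api": "send_rows", "payload": {
  "commands": [
    [0, 0, 0, 0, 0, 0, 0.7],
    [0, 0, 0, 0, 0, 0, 0.7],
    [0, 0, 0, 0, 0, 0, 0.7],
    [0, 0, 0, 0, 0, 0, 0.7],
    [0, 0, 0, 0, 0, 0, 0.7],
    [0, 0, 0, 0, 0, 0, 0.7],
    [0, 0, 0, 0, 0, -0.5, 0.7],
    [0, 0, 0, 0, 0, -1.5, 0.8],
    [0, 0, 0, 0, 0, -2.5, 1],
    [0, 0, 0, 0, 0, -3.5, 1],
    [0, 0, 0, 0, 0, -3.5, 1],
    [0, 0, 0, 0, 0, -3.5, 1],
    [0, 0, 0, 0, 0, -3.5, 1]
  ]
}}

```text
time_s: 6.63
position: [0.4619, 0.0237, 0.1705]
tcp_rot: [[0.689, 0.725, -0.001], [0.725, -0.689, 0.0], [-0.0, -0.001, -1.0]]
force: [0.7, -0.7, 0.1]
opening: 0.983
grasp_force: 0.0
```

```bash
python3 - <<'E'
from h import *
im,K,E,s=wrist(); cv2.imwrite('pics/w3.png',im); pickle.dump((im,K,E,s),open('w3.pkl','wb'))
th,t=np.radians(10.4437),np.array([.5457,.03768])
m,p,a,b=dial(im,K,E,th,t); print(np.degrees([m,p,2*(m-p)]),a,b)
R=np.array([[np.cos(th),-np.sin(th)],[np.sin(th),np.cos(th)]])
g=proj(K,E,[[*(t+R@l),.04] for l in HP]); h=holes(im,g,6); print(g.round(1).tolist(),h.round(1).tolist())
ok=[i for i in range(4) if 0<g[i][0]<640 and 0<g[i][1]<300]; f=fit(ray(K,E,h[ok],.04)[:,:2],HP[ok]); print(ok,np.degrees(f[0]),f[1],(f[2]*1e3).round(2).tolist())
print(s['position'],np.round(s['joint_positions'],1)); 
# view pose for cover: tcp over cover, yaw -9.4
for yaw in (-9.4,): print(tomove(s,[.56,.32,.17]), 'cur yaw',np.degrees(np.arctan2(s['tcp_rot'][1][0],s['tcp_rot'][0][0])))
E
```

```text
[24.08698097 24.71679663 -1.25963132] 12.6484375 98.692856
[[390.7, 35.8], [495.3, 122.5], [390.2, 212.8], [308.6, 152.6]] [[389.6, 36.6], [494.2, 122.3], [391.1, 210.7], [307.9, 154.1]]
[0, 1, 2, 3] 10.989763564278698 [0.54552475 0.03794045] [[-0.15, -0.47], [-0.65, -0.17], [1.32, 0.77], [-0.52, -0.13]]
[0.46188756 0.02369181 0.17046618] [-11.   24.4 109.    0.   46.6  32.6]
[ 9.414 -4.43   0.015] cur yaw 46.477526359432204
```

Pointer error is about 0.6°. Now I move over the cover.

>>> {"api": "send_rows", "payload": {
  "commands": [
    [0, 0, 11.2, 9.4, -4.4, 0, 1],
    [0, 0, 11.2, 9.4, -4.4, 0, 1],
    [0, 0, 11.2, 9.4, -4.4, 0, 1],
    [0, 0, 11.2, 9.4, -4.4, 0, 1],
    [0, 0, 11.2, 9.4, -4.4, 0, 1],
    [0, 0, 11.2, 9.4, -4.4, 0, 1],
    [0, 0, 11.2, 9.4, -4.4, 0, 1],
    [0, 0, 11.2, 9.4, -4.4, 0, 1],
    [0, 0, 11.2, 9.4, -4.4, 0, 1],
    [0, 0, 11.2, 9.4, -4.4, 0, 1],
    [0, 0, 11.2, 9.4, -4.4, 0, 1],
    [0, 0, 11.2, 9.4, -4.4, 0, 1],
    [0, 0, 11.2, 9.4, -4.4, 0, 1],
    [0, 0, 11.2, 9.4, -4.4, 0, 1],
    [0, 0, 11.2, 9.4, -4.4, 0, 1]
  ]
}}

```text
time_s: 7.93
position: [0.561, 0.3177, 0.1709]
tcp_rot: [[0.986, -0.167, -0.0], [-0.167, -0.986, -0.0], [-0.0, 0.0, -1.0]]
force: [0.3, -0.4, -0.5]
opening: 1.0
grasp_force: 0.0
```

```bash
python3 - <<'E'
from h import *
im,K,E,s=wrist(); cv2.imwrite('pics/w4.png',im); pickle.dump((im,K,E,s),open('w4.pkl','wb')); print(s['time_s'],s['position'],np.degrees(np.arctan2(s['tcp_rot'][1][0],s['tcp_rot'][0][0])))
th,t=np.radians(-9.4),np.array([.5771,.3262]); R=np.array([[np.cos(th),-np.sin(th)],[np.sin(th),np.cos(th)]])
g=proj(K,E,[[*(t+R@l),.006] for l in HP]); h=holes(im,g,9,15); print(g.round(1).tolist(),h.round(1).tolist())
f=fit(ray(K,E,h,.006)[:,:2]); print(np.degrees(f[0]),f[1],(f[2]*1e3).round(2).tolist())
E
```

```text
7.9333 [0.56103263 0.31770874 0.17087171] -9.609067860485913
[[249.7, 148.3], [366.6, 147.9], [341.5, 258.9], [255.5, 259.1]] [[251.2, 150.3], [367.2, 149.7], [341.9, 259.1], [257.0, 260.3]]
-9.277957712702792 [0.57601965 0.32560938] [[-0.48, -0.28], [-0.4, 0.25], [0.85, 0.42], [0.04, -0.38]]
```

View pics/w4.png

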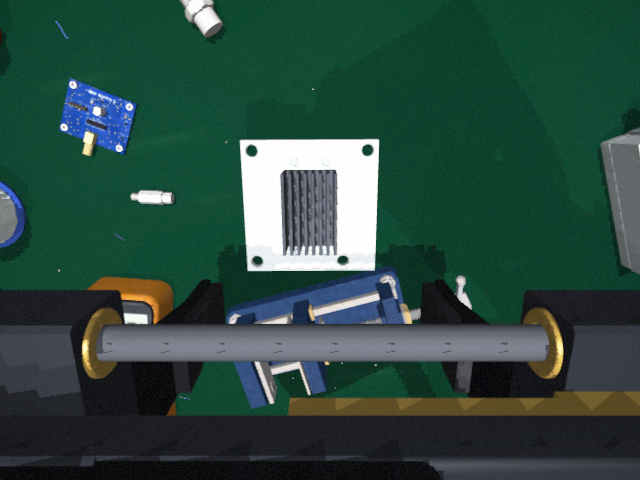

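The view shows the cover's four holes at (251,150), (367,150), (342,259) and (257,260), with the heat sink between them and the fingers' lanes clear. Fit: yaw −9.28°, centre (0.576, 0.3256). Grasping now.

>>> {"api": "send_rows", "payload": {
  "commands": [
    [0, 0, -0.07, 0.45, -0.34, 1, 1],
    [0, 0, -0.07, 0.45, -0.34, 2, 1],
    [0, 0, -0.07, 0.45, -0.34, 3, 1],
    [0, 0, -0.07, 0.45, -0.34, 3.7, 1],
    [0, 0, -0.07, 0.45, -0.34, 4.2, 1],
    [0, 0, -0.07, 0.45, -0.34, 4.5, 1],
    [0, 0, -0.07, 0.45, -0.34, 4.7, 1],
    [0, 0, -0.07, 0.45, -0.34, 4.7, 1],
    [0, 0, -0.07, 0.45, -0.34, 4.7, 1],
    [0, 0, -0.07, 0.45, -0.34, 4.7, 1]
  ]
}}

```text
time_s: 8.82
position: [0.577, 0.3269, 0.0311]
tcp_rot: [[0.987, -0.16, 0.002], [-0.16, -0.987, 0.001], [0.002, -0.001, -1.0]]
force: [0.8, 0.4, -0.0]
opening: 1.002
grasp_force: 0.0
```

>>> {"api": "send_rows", "payload": {
  "commands": [
    [0, 0, 0, 0, 0, 0, 0],
    [0, 0, 0, 0, 0, 0, 0],
    [0, 0, 0, 0, 0, 0, 0],
    [0, 0, 0, 0, 0, 0, 0],
    [0, 0, 0, 0, 0, 0, 0],
    [0, 0, 0, 0, 0, 0, 0],
    [0, 0, 0, 0, 0, 0, 0],
    [0, 0, 0, 0, 0, 0, 0],
    [0, 0, 0, 0, 0, 0, 0],
    [0, 0, 0, 0, 0, 0, 0]
  ]
}}

```text
time_s: 9.65
position: [0.5758, 0.3262, 0.0297]
tcp_rot: [[0.987, -0.16, -0.001], [-0.16, -0.987, -0.001], [-0.0, 0.001, -1.0]]
force: [1.1, -0.3, 1.1]
opening: 0.454
grasp_force: 30.0
```

Gripped at 39.5 mm, which matches the heat sink width. Lifting straight up.

>>> {"api": "send_rows", "payload": {
  "commands": [
    [0, 0, 0, 0, 0, -0.2, 0],
    [0, 0, 0, 0, 0, -0.5, 0],
    [0, 0, 0, 0, 0, -1, 0],
    [0, 0, 0, 0, 0, -1.7, 0],
    [0, 0, 0, 0, 0, -2.4, 0],
    [0, 0, 0, 0, 0, -3.1, 0],
    [0, 0, 0, 0, 0, -3.7, 0],
    [0, 0, 0, 0, 0, -4, 0],
    [0, 0, 0, 0, 0, -4, 0],
    [0, 0, 0, 0, 0, -4, 0],
    [0, 0, 0, 0, 0, -4, 0]
  ]
}}

```text
time_s: 10.57
position: [0.5749, 0.3263, 0.1484]
tcp_rot: [[0.987, -0.16, -0.003], [-0.16, -0.987, -0.001], [-0.003, 0.001, -1.0]]
force: [-0.0, -0.8, -4.3]
opening: 0.461
grasp_force: 30.0
```

```bash
python3 - <<'E'
from h import *
im,K,E,s=wrist(); cv2.imwrite('pics/w5.png',im); pickle.dump((im,K,E,s),open('w5.pkl','wb')); print(s['time_s'],s['position'],np.round(s['tcp_rot'],4).tolist(),s['force'])
R3=np.asarray(s['tcp_rot']); z=s['position'][2]-.0235   # top of plate
# expected holes in tool frame: x=cover x, y=-cover y, plate top 23 mm ahead
g=proj(K,E,[s['position']+R3@[x,-y,.0235] for x,y in HP]); h=holes(im,g[:2],12,21); print(g.round(1).tolist(),h.round(1).tolist())
P=ray(K,E,h,z); L=(P-s['position'])@R3; print('tool frame',(L*1e3).round(2).tolist())
t=np.array([.5456,.0378]); print('shift',tomove(s,[*t,z]), 'yaw',np.degrees(np.arctan2(R3[1,0],R3[0,0])))
E
```

```text
10.5667 [0.57486852 0.32629447 0.14844065] [[0.9872, -0.1597, -0.0027], [-0.1597, -0.9872, -0.0009], [-0.0026, 0.0013, -1.0]] [-1.42507304e-03 -7.91626667e-01 -4.26166926e+00]
[[219.2, 199.9], [427.5, 200.0], [377.0, 380.6], [232.0, 380.4]] [[219.2, 199.7], [424.7, 199.5]]
tool frame [[44.15, -43.92, 23.33], [44.22, 42.8, 23.44]]
shift [0.575 9.648 0.795] yaw -9.188677323967154
```

View pics/w5.png

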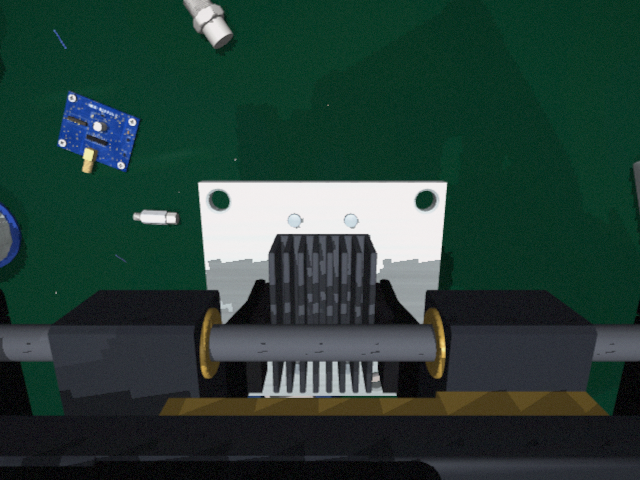

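The cover hangs square in the grip, with its holes at (219,200) and (425,200). They sit at (44, ∓43) mm in the tool frame, as expected. Carrying it over the box, still high.

>>> {"api": "send_rows", "payload": {
  "commands": [
    [0, 0, -0.1, 0, 0.2, 0, 0],
    [0, 0, -0.2, 0, 0.5, 0, 0],
    [0, 0, -0.4, 0.1, 1, 0, 0],
    [0, 0, -0.7, 0.1, 1.7, 0, 0],
    [0, 0, -1, 0.2, 2.4, 0, 0],
    [0, 0, -1.3, 0.2, 3.2, 0, 0],
    [0, 0, -1.6, 0.3, 4, 0, 0],
    [0, 0, -2, 0.3, 4.8, 0, 0],
    [0, 0, -2.3, 0.4, 5.6, 0, 0],
    [0, 0, -2.6, 0.4, 6.4, 0, 0],
    [0, 0, -3, 0.5, 7.2, 0, 0],
    [0, 0, -3.3, 0.5, 8, 0, 0],
    [0, 0, -3.6, 0.56, 8.7, 0, 0],
    [0, 0, -3.8, 0.57, 9.2, 0, 0],
    [0, 0, -3.9, 0.57, 9.5, 0, 0],
    [0, 0, -3.96, 0.57, 9.65, 0, 0],
    [0, 0, -3.96, 0.57, 9.65, 0, 0],
    [0, 0, -3.96, 0.57, 9.65, 0, 0],
    [0, 0, -3.96, 0.57, 9.65, 0, 0]
  ]
}}

```text
time_s: 12.2
position: [0.5465, 0.0386, 0.1497]
tcp_rot: [[0.983, 0.184, -0.0], [0.184, -0.983, 0.0], [-0.0, -0.0, -1.0]]
force: [0.1, 0.3, -4.2]
opening: 0.455
grasp_force: 30.0
```

```bash
cat > chk.py <<'E'
from h import *
import sys
from rig import optics
im,K,E,s=wrist(); n=sys.argv[1]; cv2.imwrite(f'pics/{n}.png',im); R3=np.asarray(s['tcp_rot'])
print(s['time_s'],s['position'],R3.round(4).tolist(),s['force'],s['opening'],'yaw',np.degrees(np.arctan2(R3[1,0],R3[0,0])))
g=proj(K,E,[s['position']+R3@[x,-y,.0235] for x,y in HP]); h=holes(im,g[:2],12,21); print(g.round(1).tolist()[:2],h.round(1).tolist())
P=ray(K,E,h,s['position'][2]-.0235); L=(P-s['position'])@R3; print('tool frame',(L*1e3).round(2).tolist())
print('shift',tomove(s,[.5456,.0378,.078]))
c=optics.capture('top'); cv2.imwrite(f'pics/top_{n}.png',c['image'])
c=optics.capture('scene'); cv2.imwrite(f'pics/scene_{n}.png',c['image'])
E
python3 chk.py w6
```

```text
12.2 [0.5465156  0.03856578 0.1496623 ] [[0.9828, 0.1845, -0.0002], [0.1845, -0.9828, 0.0003], [-0.0001, -0.0003, -1.0]] [ 0.14620714  0.32850924 -4.23350227] 0.4549939698675601 yaw 10.631701244081059
[[219.9, 200.5], [428.2, 200.6]] [[219.3, 199.6], [424.8, 199.7]]
tool frame [[44.4, -44.24, 23.51], [44.39, 42.53, 23.48]]
shift [-0.034  0.02   2.389]
```

Cover centred over the box. Lowering slowly to about 8 mm above the rim.

>>> {"api": "send_rows", "payload": {
  "commands": [
    [0, 0, 0, -0.03, 0.02, 0.2, 0],
    [0, 0, 0, -0.03, 0.02, 0.5, 0],
    [0, 0, 0, -0.03, 0.02, 0.8, 0],
    [0, 0, 0, -0.03, 0.02, 1.1, 0],
    [0, 0, 0, -0.03, 0.02, 1.4, 0],
    [0, 0, 0, -0.03, 0.02, 1.6, 0],
    [0, 0, 0, -0.03, 0.02, 1.8, 0],
    [0, 0, 0, -0.03, 0.02, 1.95, 0],
    [0, 0, 0, -0.03, 0.02, 2.1, 0],
    [0, 0, 0, -0.03, 0.02, 2.2, 0],
    [0, 0, 0, -0.03, 0.02, 2.3, 0],
    [0, 0, 0, -0.03, 0.02, 2.35, 0],
    [0, 0, 0, -0.03, 0.02, 2.38, 0],
    [0, 0, 0, -0.03, 0.02, 2.38, 0],
    [0, 0, 0, -0.03, 0.02, 2.38, 0],
    [0, 0, 0, -0.03, 0.02, 2.38, 0],
    [0, 0, 0, -0.03, 0.02, 2.38, 0],
    [0, 0, 0, -0.03, 0.02, 2.38, 0]
  ]
}}

```text
time_s: 13.85
position: [0.546, 0.0374, 0.0786]
tcp_rot: [[0.983, 0.184, 0.0], [0.184, -0.983, -0.0], [0.0, 0.0, -1.0]]
force: [0.3, 0.2, -3.8]
opening: 0.454
grasp_force: 30.0
```

```bash
python3 chk.py w7; python3 - <<'E'
import cv2,numpy as np
a=cv2.imread('pics/w7.png')[160:310,180:470]; b=cv2.imread('pics/scene_w7.png')[160:250,290:410]
a=cv2.resize(a,(780,400),interpolation=cv2.INTER_CUBIC)
h=cv2.imread('pics/w7.png'); l=cv2.resize(h[175:225,190:250],(300,250)); r=cv2.resize(h[175:225,395:455],(300,250)); b=cv2.resize(b,(600,340),interpolation=cv2.INTER_CUBIC)
cv2.imwrite('pics/chk7.png',np.vstack([np.hstack([l,r]),b]))
E
```

```text
13.85 [0.54598813 0.03735539 0.07855474] [[0.9829, 0.1841, 0.0004], [0.1841, -0.9829, -0.0], [0.0004, 0.0001, -1.0]] [ 0.34671078  0.23514137 -3.76538252] 0.45444774414422906 yaw 10.608895916480831
[[219.9, 200.5], [428.2, 200.6]] [[217.3, 199.1], [426.3, 198.9]]
tool frame [[44.6, -45.06, 23.51], [44.71, 43.15, 23.52]]
shift [-0.01  -0.017  0.018]
```

View pics/chk7.png

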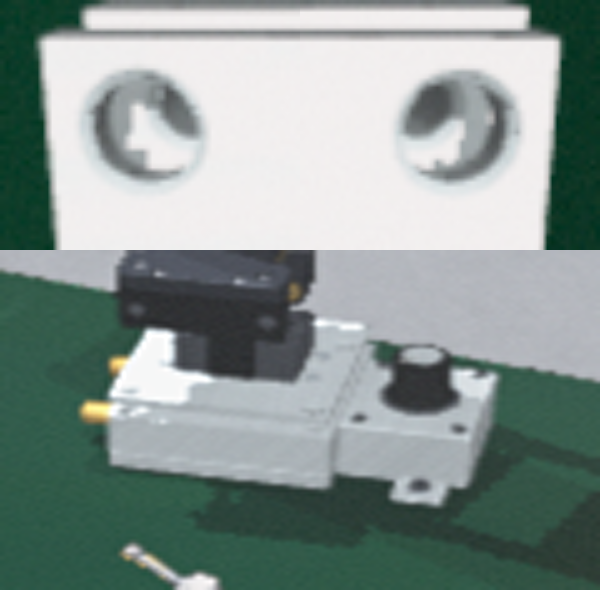

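The picture shows a thread mouth through each visible cover hole (seen obliquely at about (226,196) and (421,196)). The scene view shows a clear gap above the rim, with the cover parallel to the box. I'll check these numerically before handing in.

```bash
python3 - <<'E'
from h import *
im,K,E,s=wrist(); R3=np.asarray(s['tcp_rot']); print(s['position'],np.abs(s['qvel']).max(),s['force'])
th=np.radians(10.6); R=np.array([[np.cos(th),-np.sin(th)],[np.sin(th),np.cos(th)]]); t=np.array([.5456,.0378])
B=lambda x,y,z:[*(t+R@[x,y]),z]; C=lambda x,y,z:s['position']+R3@[x,-y,.0297-z]
print('thread pred',proj(K,E,[B(.044,.044,.04),B(.044,-.044,.04)]).round(1).tolist())
print('box far edge corners',proj(K,E,[B(.053,.053,.04),B(.053,-.053,.04)]).round(1).tolist())
print('cover far edge corners',proj(K,E,[C(.052,.052,.006),C(.052,-.052,.006)]).round(1).tolist())
# image: rows of far edges along centre columns, box side columns
g=cv2.cvtColor(im,cv2.COLOR_BGR2GRAY).astype(float)
p=g[165:200,240:400].mean(1); print('rows 165..',p.round().astype(int).tolist())
q=g[178:180].mean(0); print('box row cols L',q[195:215].round().astype(int).tolist(),'R',q[432:450].round().astype(int).tolist())
q=g[184:188].mean(0); print('cover cols L',q[190:205].round().astype(int).tolist(),'R',q[440:455].round().astype(int).tolist())
E
```

```text
[0.54587807 0.03735253 0.07841931] 0.20556380474562677 [ 0.23226008 -0.0267698  -4.69324633]
thread pred [[226.9, 195.2], [418.8, 195.3]]
box far edge corners [[205.8, 175.4], [440.0, 175.5]]
cover far edge corners [[199.5, 181.5], [448.6, 181.5]]
rows 165.. [85, 79, 79, 127, 181, 186, 179, 172, 149, 114, 117, 165, 240, 240, 240, 227, 124, 180, 239, 239, 239, 239, 239, 240, 240, 240, 240, 240, 240, 240, 240, 240, 240, 240, 240]
box row cols L [46, 44, 42, 45, 42, 44, 46, 43, 44, 42, 40, 134, 222, 240, 240, 238, 240, 240, 240, 239] R [240, 240, 239, 240, 240, 240, 240, 238, 196, 40, 38, 36, 40, 37, 38, 36, 38, 38]
cover cols L [41, 44, 45, 45, 42, 42, 40, 69, 184, 238, 238, 238, 239, 238, 238] R [239, 240, 239, 239, 239, 239, 209, 67, 37, 37, 36, 37, 38, 35, 38]
```

In one image, the predicted and seen edges agree to about 1 mm sideways, and the gap is about 8.7 mm. Settle briefly, then hand in.

>>> {"api": "send_rows", "payload": {
  "commands": [
    [0, 0, 0, 0, 0, 0, 0],
    [0, 0, 0, 0, 0, 0, 0],
    [0, 0, 0, 0, 0, 0, 0],
    [0, 0, 0, 0, 0, 0, 0],
    [0, 0, 0, 0, 0, 0, 0],
    [0, 0, 0, 0, 0, 0, 0]
  ]
}}

```text
time_s: 14.55
position: [0.5459, 0.0374, 0.0783]
tcp_rot: [[0.983, 0.184, -0.0], [0.184, -0.983, 0.0], [-0.0, -0.0, -1.0]]
force: [0.2, -0.6, -3.4]
opening: 0.458
grasp_force: 30.0
```

```bash
python3 -c "
from rig import bot,read_state
s=read_state(); print(s['time_s'],s['position'],s['grasp_force'])
print(bot.hand_in())"
```

```text
14.55 [0.54587233 0.03735128 0.07834197] 29.998327656649053
the job is handed in; nothing more can be done
None
```

Job handed in at 14.55 s (no verdict was returned): by my camera measurements the pointer is about 0.6° off the red mark, and the cover is held level about 8.6 mm above the rim with its holes within about 1 mm of the threads.

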